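# Take the pocket microscope from its fitted case and stand it on the board

## Task

Work the pocket microscope out of its tight cutout in the open instrument case by its protruding eyepiece, with small wiggles so that the case stays down on the bench, and stand it upright on the middle of the circuit board that lies alone on the black inspection pad. Set it down rather than drop it, do not shove the board about, and leave the lamp in its cutout.

Things in the scene. Friction and masses are not known exactly. Their poses are not given: they have to be found in the camera images.
- microscope: pocket stand microscope, round, 110 mm tall, 130 g: clear foot and aluminium barrel 30 mm across up to 58 mm, then a black ribbed eyepiece 26 mm across from 61 to 110 mm, a lens in its flat top. Origin: centre of its underside, z up towards the eyepiece. Starts upright in the left or right cutout of the case, the lower 48 mm hidden, barrel top and eyepiece standing clear
- lamp: inspection lamp in the other cutout: plain dark round barrel 30 mm across and 87 mm tall, no step, three rubber rings, a push button in its flat top, a wire clip on one side. Origin: centre of its underside, z up. It stays in its cutout, its top 98 mm above the bench
- case: open black instrument case, 120 (x) by 190 (y) mm, walls 60 mm high, grey insert with its top at 57 mm, 1.5 kg, loose on rubber feet. Origin: centre of its underside, z up; -x is the front with handle and latches. Its deep lid stands open along the +x side: from x = +65 mm backwards, up to 185 mm high. Tweezers lie in the insert's back part
- cutout_left (a point): centre of the mouth of the case's left round cutout, 33 mm across, at x -15, y +42, z 57 mm in the case's frame; floor 48 mm below. Two sprung steel leaves at front and back grip the barrel with about 10 N each, from near the floor up to the mouth
- cutout_right (a point): the same for the right cutout (y -42 mm). In either, a dead straight pull takes about 10 to 14 N, which tips or lifts the loose case; turning the instrument to and fro about its upright axis by about 0.2 rad while drawing it slowly up (2 mm a swing) halves that. It is free once its underside is above the mouth
- board: loose circuit board, 46 (x) by 62 (y) mm, 4 mm thick, 28 g, lying flat on the pad at any yaw. Origin: centre of its underside, z up
- board_middle (a point): middle of the board's flat upper face, where the microscope is to stand: 3 mm to -x of the board's origin (the bare contact edge at +x is left out) and 4 mm above its underside
- pad: black rubber inspection pad, 130 (x) by 150 (y) mm, 3 mm thick, fixed to the bench, a steel stud near one corner. Origin: centre of its underside

How it is judged:
On the way:
1. the microscope is drawn out of its cutout, its underside above the insert (z of microscope in the frame of case above 0.058 m), for 0.1 s.
At the end, for the whole second after the job is handed in: The microscope stands upright (within 0.1 rad) and at rest on the board, its axis within 12 mm of the middle of the board's upper face; the board lies flat; the lamp is still in its cutout (raised less than 11 mm) and the case stands flat on the bench (horizontal distance between microscope and board_middle below 0.012 m and angle between each of microscope, board's own z axis and vertical below 0.1 rad and height (world z) of microscope between 0.004 and 0.012 m and contact force between microscope and board above 0.3 N and linear speed of microscope below 0.02 m/s and z of lamp in the frame of case below 0.02 m and angle between case's own z axis and vertical below 0.05 rad); the robot touches nothing.
It fails at once if the case is lifted or tipped (its underside rises more than 10 mm at the middle or it tilts more than 0.1 rad) (height (world z) of case above 0.01 m or angle between case's own z axis and vertical above 0.1 rad).
It fails at once if the microscope is dropped: it is in the air, touched by nothing, with its underside more than 22 mm above the bench (height (world z) of microscope above 0.022 m and contact force between microscope and anything else below 0.02 N).
It fails at once if the board is shoved more than 25 mm from where it lay (distance of board from where it was at the start of the episode above 0.025 m).
It also fails if it takes over 72 s, if anything falls off the work surface, if the arm or the gripper's body presses on something with over 40 N, if the wrist force passes 120 N, or if a joint passes its speed limit or range.

## Robot

A 6-joint arm with a two-finger parallel gripper is mounted at the origin on a cart in front of the work surface, level with it; the furniture and walls round the work are solid. World frame = base frame: x ahead of the robot, y to its left, z up, the work surface at z = 0. Lengths are in m, angles in rad, forces in N, time in s.
With the tool pointing down it reaches from about 0.225 to 0.875 m from the base axis. Payload 3.4 kg.
Tool frame: the origin (TCP) lies on the centre line of the jaws, within the pads' length; the fingertips stand 22 mm ahead of it and the grasp point (between the pads) lies 3 mm ahead of it; z points along the fingers, y is the line along which they close (so a half turn about z gives the same grasp; the last joint's range is limited). The gripper opens to 85 mm and grips with 20 to 120 N. Pads are 22 mm wide; open, the fingers measure 114 mm over their backs; the gripper's body (76 mm by 85 mm) begins 54 mm behind the grasp point. The pads swing forward as they close: fully open they stand 13 mm farther back than shut.
Start: joints at [-1.271, 0.276, 1.505, -0, 1.361, -0.121], TCP at [0.235, -0.525, 0.253] pointing down, gripper open.
Joint ranges: [-2.89, 2.89], [-0.75, 2.08], [0.22, 2.7], [-1.18, 4.32], [0.11, 2.71], [-2.7, 2.7]. Speed limits (rad/s): [2.57, 2.57, 3.14, 3.14, 3.14, 3.14].

## Interface

Orientations are given as a unit quaternion [w, x, y, z].
In Python, from rig import manip, get_image gives the robot as it stands (manip), with the cameras as plain functions.
- The arm moves only by the shell command python3 steer.py 'ROWS' [OPENING] [FORCE]. ROWS is a JSON list of rows, 1 to 5 of them, each an object with the fields pos (a list: dx, dy, dz in m), yaw (a turn about the tool's z in rad); a field left out counts as zero; each row shifts and turns the commanded pose from where the row before left it, along the tool's axes as they then stand; what a row does not reach is not made up. A row lasts 1/12 s, in which the tool goes at most 0.0417 m and 0.125 rad, less where a joint would pass 70% of its speed; a pose out of reach is approached as far as the arm can. OPENING is the finger opening in m, set as the command begins (- or left out keeps the last). The fingers move at their own pace and stop on an object; FORCE is the grip in N (left out, the last holds). Time passes only in rows, so rows that do not move let the fingers close. It prints the time, the measured TCP pose, the force, the opening and the grip force at its end. Input that does not fit is refused with a message, and nothing moves.
- manip.get_state(): the state, without advancing time (a new reading comes with each control period).
- get_image(name): name is "scene" or "side" or "wrist"; returns a dict with "img" (384x512x3 uint8, red, green, blue), "camera_matrix" (3x3 intrinsics, pixels), "T" (4x4, takes a point from camera to world coordinates); the wrist camera has in their place "hand_eye" (4x4, takes a point from camera to tool coordinates, whose origin is the TCP and whose axes are the flange's). Camera axes: x right, y down, z forward; pixel columns grow to the right and rows downward; lengths in m; the calibration is good to about 2 mm. A picture is of the moment at which its call begins: read the wrist's pose just before it. There is no depth.
- manip.sign_off(): hands the job in; it is judged then, once.
The state is a dict: "clock": time; "qpos": joint angles; "qd": joint speeds; "effort": joint torques, N m; "position": TCP position; "ee_rot": TCP orientation; "contact_force": force on the tool from outside, world axes, zero at the start; "moment": the same for the moment, N m; "width": finger opening in m; "gripper_force": force on a finger pad.
Only numpy, scipy, OpenCV 4.12 (cv2) and the standard library are available. Lean on these libraries where they do the work, as an engineer would, in place of code of your own. Each camera call takes 0.05 s, during which the arm holds its last target. There are 200 camera calls.

## Working session

There is one attempt and no reset: what is moved stays moved. The work goes in short steps, Python scripts to look and compute and a shell command to move; the robot and the scene stay as the last step left them, time stands still between calls to the robot, and variables do not carry over. Pictures are saved under pics/ and viewed, at most 10 in all, crops included, and the job is handed in when it is done.

```bash
ls; mkdir -p pics; python3 - <<'E'
from rig import manip, get_image
import cv2, numpy as np
s=manip.get_state(); print({k:np.round(v,3).tolist() for k,v in s.items()})
for n in ("scene","side"):
    d=get_image(n); cv2.imwrite(f"pics/{n}0.png",d["img"][:,:,::-1])
    np.savez(f"pics/{n}0.npz",**d)
    print(n,np.round(d["camera_matrix"],1).tolist(),np.round(d["T"],3).tolist())
E
```

```text
pics
rig.py
steer.py
{'clock': 0.0, 'qpos': [-1.271, 0.277, 1.506, 0.0, 1.361, -0.121], 'qd': [0.001, 0.001, -0.002, -0.001, -0.002, -0.001], 'effort': [-0.002, -41.678, -24.581, -0.0, 0.011, -0.0], 'position': [0.235, -0.524, 0.252], 'ee_rot': [-0.001, 0.978, 0.209, -0.0], 'contact_force': [-0.782, 0.29, 0.057], 'moment': [0.022, 0.014, -0.015], 'gripper_force': 0.0, 'width': 0.085}
scene [[372.5, 0.0, 254.5], [0.0, 372.5, 198.1], [0.0, 0.0, 1.0]] [[-0.613, -0.513, 0.601, -0.034], [-0.79, 0.391, -0.473, 0.403], [0.008, -0.765, -0.644, 0.651], [0.0, 0.0, 0.0, 1.0]]
side [[379.8, 0.0, 252.4], [0.0, 379.8, 187.1], [0.0, 0.0, 1.0]] [[-0.996, -0.021, 0.081, 0.406], [-0.082, 0.47, -0.879, 0.733], [-0.02, -0.883, -0.47, 0.456], [0.0, 0.0, 0.0, 1.0]]
```

View pics/scene0.png

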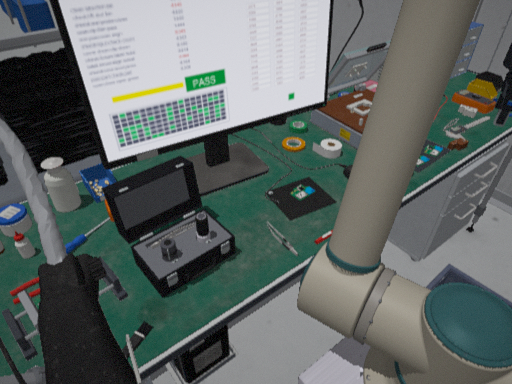

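View pics/side0.png

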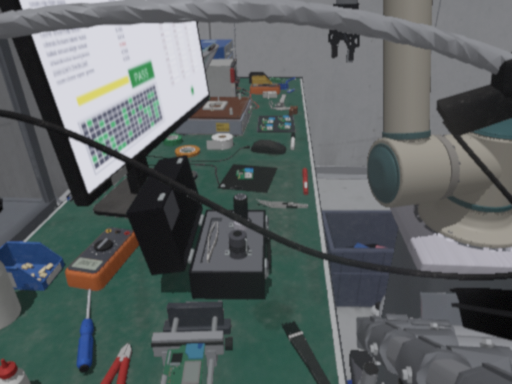

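The scene view shows the case near (170,255) with instruments at (169,247) and (202,224), and the pad with the board near (300,195). The side view shows the instruments at (240,205) and (238,240). I'll enlarge both.

```bash
python3 - <<'E'
import cv2, numpy as np
a=cv2.imread("pics/scene0.png"); b=cv2.imread("pics/side0.png")
A=cv2.resize(a[165:295,100:345],None,fx=3.2,fy=3.2,interpolation=cv2.INTER_CUBIC)[:, :784]
cv2.imwrite("pics/crop_scene.png",A)
B=cv2.resize(b[155:305,130:320],None,fx=4,fy=4,interpolation=cv2.INTER_CUBIC)
cv2.imwrite("pics/crop_side.png",B)
E
```

```text
(no output)
```

View pics/crop_scene.png

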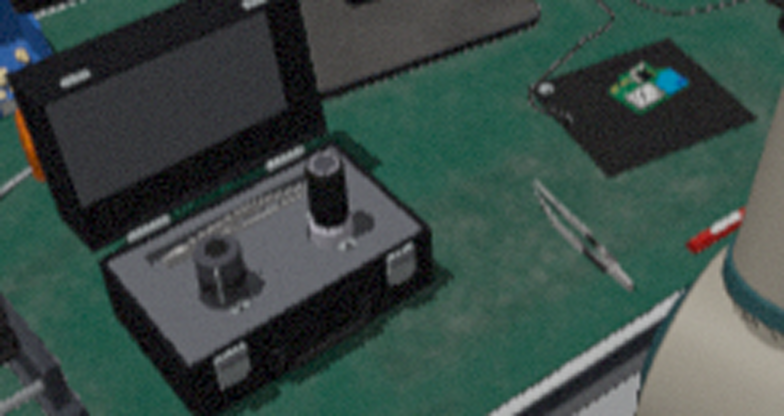

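View pics/crop_side.png

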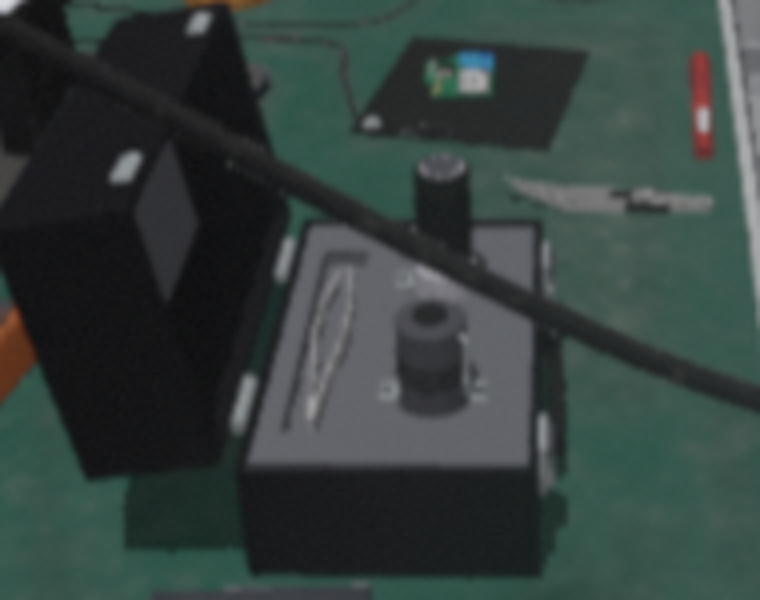

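```bash
cat > h.py <<'E'
import numpy as np, cv2
def ray(K,T,uv):
    d=T[:3,:3]@np.linalg.solve(K,[uv[0],uv[1],1.]); return T[:3,3],d
def onz(K,T,uv,z):
    o,d=ray(K,T,uv); return o+d*(z-o[2])/d[2]
def two(r1,r2):
    A=np.stack([r1[1],-r2[1]],1); s=np.linalg.lstsq(A,r2[0]-r1[0],rcond=None)[0]
    p,q=r1[0]+s[0]*r1[1],r2[0]+s[1]*r2[1]; return (p+q)/2,np.linalg.norm(p-q)
E
python3 - <<'E'
from h import *
S=np.load("pics/scene0.npz");D=np.load("pics/side0.npz")
KS,TS,KD,TD=S["camera_matrix"],S["T"],D["camera_matrix"],D["T"]
np.set_printoptions(precision=4,suppress=True)
for n,a,b,z in (("scope",(201.3,215),(240.5,196.8),.119),("lamp",(168.1,242.2),(237.8,233.8),.098)):
    print(n,two(ray(KS,TS,a),ray(KD,TD,b)),onz(KS,TS,a,z),onz(KD,TD,b,z))
# case insert corners (walls top 60mm): scene crop / side crop
for uv in [(105,262),(330,140),(432,232),(192,362)]:
    print("case S",onz(KS,TS,(uv[0]/3.2+100,uv[1]/3.2+165),.06))
for uv in [(303,222),(540,222),(540,467),(245,467)]:
    print("case D",onz(KD,TD,(uv[0]/4+130,uv[1]/4+155),.06))
for uv in [(668,40),(757,118),(612,177),(535,88)]:
    print("pad S",onz(KS,TS,(uv[0]/3.2+100,uv[1]/3.2+165),.003))
for uv in [(412,37),(590,50),(548,150),(352,130)]:
    print("pad D",onz(KD,TD,(uv[0]/4+130,uv[1]/4+155),.003))
for uv in [(640,62),(690,82),(650,112),(610,92)]:
    print("board S",onz(KS,TS,(uv[0]/3.2+100,uv[1]/3.2+165),.007))
E
```

```text
scope (array([0.4843, 0.1363, 0.1184]), np.float64(0.0031668844031865324)) [0.4858 0.1355 0.119 ] [0.483  0.1399 0.119 ]
lamp (array([0.4799, 0.2198, 0.0948]), np.float64(0.0013649154675451074)) [0.4778 0.2205 0.098 ] [0.4787 0.2253 0.098 ]
case S [0.5463 0.2737 0.06  ]
case S [0.5596 0.0908 0.06  ]
case S [0.4369 0.0854 0.06  ]
case S [0.4367 0.2657 0.06  ]
case D [0.5599 0.0948 0.06  ]
case D [0.4416 0.0889 0.06  ]
case D [0.432  0.2713 0.06  ]
case D [0.5477 0.2781 0.06  ]
pad S [ 0.5477 -0.2538  0.003 ]
pad S [ 0.4244 -0.2371  0.003 ]
pad S [ 0.4449 -0.0927  0.003 ]
pad S [ 0.5675 -0.1146  0.003 ]
pad D [ 0.5517 -0.2519  0.003 ]
pad D [ 0.4238 -0.235   0.003 ]
pad D [ 0.4463 -0.0886  0.003 ]
pad D [ 0.572  -0.1092  0.003 ]
board S [ 0.5358 -0.2077  0.007 ]
board S [ 0.4893 -0.2227  0.007 ]
board S [ 0.4811 -0.1677  0.007 ]
board S [ 0.521  -0.1588  0.007 ]
```

Microscope: right cutout, at about (0.4845, 0.137), top at 0.119 as it should be. The lamp is 85 mm away, so the case yaw is about +0.065. The board is near (0.507, -0.19). Next I move over the board to look with the wrist camera.

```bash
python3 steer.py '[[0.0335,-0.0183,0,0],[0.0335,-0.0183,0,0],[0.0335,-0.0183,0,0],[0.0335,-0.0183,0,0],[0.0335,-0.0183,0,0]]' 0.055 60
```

```text
refused: ROWS must be a list of objects, one for each row. Nothing was moved.
```

Wrong form. The message asks for a list of objects, one for each row, so I'll send the same numbers that way.

```bash
python3 steer.py '[{"pos":[0.0335,-0.0183,0]},{"pos":[0.0335,-0.0183,0]},{"pos":[0.0335,-0.0183,0]},{"pos":[0.0335,-0.0183,0]},{"pos":[0.0335,-0.0183,0]}]' 0.055 60
python3 steer.py '[{"pos":[0.0335,-0.0183,0]},{"pos":[0.0335,-0.0183,0]},{"pos":[0.0335,-0.0183,0]},{"pos":[0.0335,-0.0183,0]},{"pos":[0.0335,-0.0183,0]}]'
python3 steer.py '[{"pos":[0.0335,-0.0183,0]},{},{}]'
cat > w.py <<'E'
import sys,numpy as np,cv2
from rig import manip, get_image
from scipy.spatial.transform import Rotation as R
n=sys.argv[1]; s=manip.get_state(); d=get_image("wrist")
T=np.eye(4); T[:3,:3]=R.from_quat(np.roll(s["ee_rot"],-1)).as_matrix(); T[:3,3]=s["position"]
np.set_printoptions(precision=4,suppress=True)
np.savez(f"pics/{n}.npz",img=d["img"],K=d["camera_matrix"],T=T@d["hand_eye"])
cv2.imwrite(f"pics/{n}.png",d["img"][:,:,::-1])
print(s["position"],s["ee_rot"],s["qpos"],"\n",d["hand_eye"])
E
python3 w.py w1
```

```text
clock: 0.52
position: [0.3509, -0.3713, 0.2529]
ee_rot: [-0.0, 0.978, 0.208, -0.0]
contact_force: [0.9, -0.5, 0.1]
width: 0.0551
gripper_force: 0.0
clock: 0.93
position: [0.4665, -0.2192, 0.2531]
ee_rot: [-0.0, 0.978, 0.209, -0.0]
contact_force: [0.1, -0.2, -0.1]
width: 0.0551
gripper_force: 0.0
clock: 1.18
position: [0.4897, -0.1888, 0.2528]
ee_rot: [-0.0, 0.978, 0.211, -0.0]
contact_force: [0.2, -0.4, -0.8]
width: 0.055
gripper_force: 0.0
[ 0.4897 -0.1888  0.2528] [-0.0002  0.9775  0.2109 -0.0004] [-0.5005  0.201   1.6091 -0.0002  1.3324  0.6453] 
 [[-0.0001 -0.9627 -0.2705  0.0685]
 [ 1.      0.0003 -0.0013  0.0007]
 [ 0.0013 -0.2705  0.9627 -0.1191]
 [ 0.      0.      0.      1.    ]]
```

View pics/w1.png

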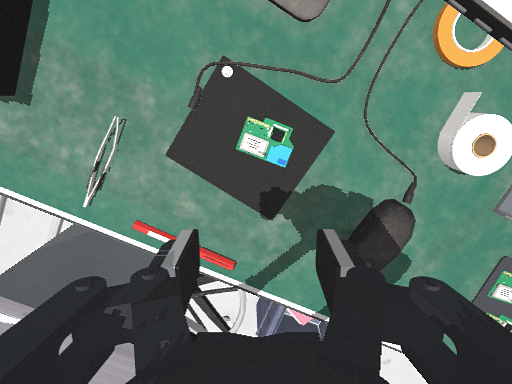

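The wrist view shows the board at about (266,142) on the pad, with the pad's stud at (227,71). I'll mask the board, and enlarge it to find the contact edge.

```bash
python3 - <<'E'
from h import *
d=np.load("pics/w1.npz");K,T,im=d["K"],d["T"],d["img"]
sub=im[105:180,225:310]; hsv=cv2.cvtColor(sub,cv2.COLOR_RGB2HSV)
m=((hsv[...,2]>60)).astype(np.uint8)*255
m=cv2.morphologyEx(m,cv2.MORPH_CLOSE,np.ones((5,5)))
c=max(cv2.findContours(m,0,2)[0],key=cv2.contourArea)
c=cv2.convexHull(c)
p=np.array([onz(K,T,q+[225,105],.007)[:2] for q in c[:,0]])
(cx,cy),sz,a=cv2.minAreaRect((p*1000).astype(np.float32)); print(cx,cy,sz,a)
bx=cv2.boxPoints(((cx,cy),sz,a)); print(bx)
big=cv2.resize(sub[:,:,::-1],None,fx=7,fy=7,interpolation=cv2.INTER_CUBIC); cv2.imwrite("pics/b1.png",big)
# pad centre
E
```

```text
509.7308044433594 -192.22720336914062 (83.82037353515625, 98.0781478881836) 24.377033233642578
[[ 451.3166  -164.85799]
 [ 491.79733 -254.1924 ]
 [ 568.145   -219.59642]
 [ 527.6643  -130.26201]]
```

View pics/b1.png

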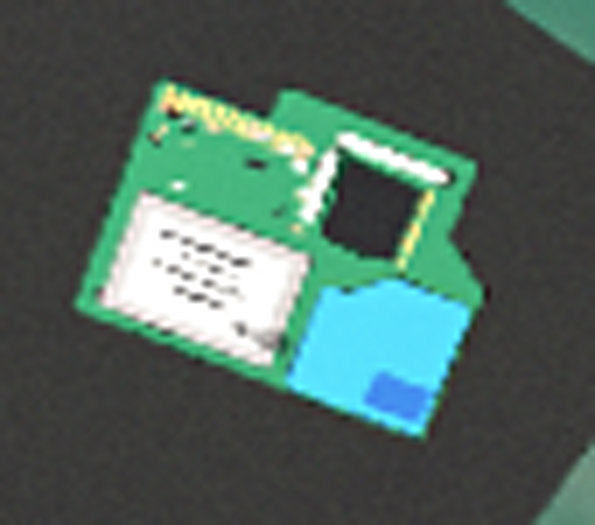

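```bash
python3 - <<'E'
from h import *
d=np.load("pics/w1.npz");K,T,im=d["K"],d["T"],d["img"]
sub=im[105:180,225:310]
m=(sub.max(2)>100).astype(np.uint8)*255; m[:22,60:]=0; m[60:,70:]=0
c=np.vstack([q for q in cv2.findContours(m,0,2)[0] if cv2.contourArea(q)>20])
W=lambda u:onz(K,T,u,.007)[:2]
p=np.array([W(q+[225,105]) for q in c[:,0]])
# long edge direction: lower edge in the crop
e=W((225+425/7-.5,105+437/7-.5))-W((225+78/7-.5,105+307/7-.5)); print("edge",e,np.linalg.norm(e))
e/=np.linalg.norm(e); n=np.array([-e[1],e[0]])
if n@(W((225+220/7,105+115/7))-W((225+220/7,105+350/7)))<0:n=-n   # +x towards contacts
a,b=p@e,p@n; print("sizes",np.ptp(a),np.ptp(b))
cen=e*(a.max()+a.min())/2+n*(b.max()+b.min())/2
print("centre",cen,"x axis",n,"yaw",np.arctan2(n[1],n[0]),"middle",cen-.003*n)
print(cv2.minAreaRect((p*1000).astype(np.float32)))
E
```

```text
edge [ 0.0038166  -0.06071744] 0.06083727426308758
sizes 0.06155253252950332 0.04571443983897161
centre [ 0.51307849 -0.19058711] x axis [0.99803024 0.06273464] yaw 0.06277585983441937 middle [ 0.5100844  -0.19077531]
((513.0780029296875, -190.62088012695312), (45.63020706176758, 61.4869270324707), 3.277747631072998)
```

Sizes 61.5 x 45.7 mm match the given 62 x 46. The board middle is at (0.510, -0.191) and the board yaw is 0.063. Next, the microscope.

```bash
python3 steer.py '[{"pos":[0.014,-0.032,0]},{"pos":[0.014,-0.032,0]},{"pos":[0.014,-0.032,0]},{"pos":[0.014,-0.032,0]},{"pos":[0.0135,-0.032,0]}]'
python3 steer.py '[{"pos":[0.0135,-0.032,0]},{"pos":[0.0135,-0.032,0]},{"pos":[0.0135,-0.032,0]}]'
python3 steer.py '[{"yaw":-0.12},{"yaw":-0.12},{"yaw":-0.12},{"yaw":-0.12},{"yaw":-0.12}]'
python3 steer.py '[{"yaw":-0.12},{"yaw":-0.12},{"yaw":-0.12},{"yaw":-0.12},{"yaw":-0.12}]'
python3 steer.py '[{"yaw":-0.015},{},{}]' | head -3
python3 w.py w2
```

```text
clock: 1.65
position: [0.4863, -0.0165, 0.2532]
ee_rot: [0.0, 0.978, 0.207, -0.0]
contact_force: [0.9, -0.3, -0.2]
width: 0.0551
gripper_force: 0.0
clock: 1.9
position: [0.4844, 0.0877, 0.2533]
ee_rot: [0.0, 0.978, 0.207, -0.0]
contact_force: [0.7, 0.1, -0.2]
width: 0.055
gripper_force: 0.0
clock: 2.32
position: [0.4846, 0.0863, 0.2531]
ee_rot: [0.0, 0.872, 0.49, -0.0]
contact_force: [0.1, -0.2, -0.8]
width: 0.0552
gripper_force: 0.0
clock: 2.73
position: [0.4847, 0.086, 0.2531]
ee_rot: [0.0, 0.688, 0.726, -0.001]
contact_force: [0.2, 0.5, -0.4]
width: 0.055
gripper_force: 0.0
clock: 2.98
position: [0.4848, 0.087, 0.2532]
ee_rot: [0.0, 0.685, 0.728, -0.0]
[0.4848 0.087  0.2532] [ 0.      0.6852  0.7283 -0.0002] [ 0.0365  0.1515  1.6716 -0.0004  1.3188 -0.0244] 
 [[-0.0001 -0.9631 -0.269   0.0678]
 [ 1.      0.0002 -0.001   0.0004]
 [ 0.001  -0.269   0.9631 -0.1191]
 [ 0.      0.      0.      1.    ]]
```

View pics/w2.png

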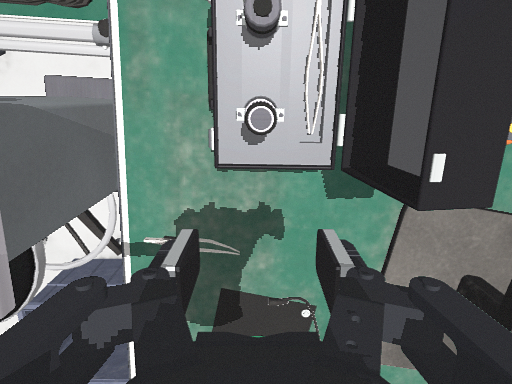

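The microscope's top shows at about (261,118), with its clips at (240,115) and (283,115). I'll fit the ring.

```bash
python3 - <<'E'
from h import *
d=np.load("pics/w2.npz");K,T,im=d["K"],d["T"],d["img"]
np.set_printoptions(precision=4,suppress=True)
sub=im[85:155,225:300]; v=sub.max(2)
cv2.imwrite("pics/s2.png",cv2.resize(sub[:,:,::-1],None,fx=7,fy=7,interpolation=cv2.INTER_CUBIC))
print(K[0,0],T[:3,3])
for name,m in (("dark",v<75),("bright",v>150)):
    for c in cv2.findContours(m.astype(np.uint8),cv2.RETR_CCOMP,cv2.CHAIN_APPROX_NONE)[0]:
        if cv2.contourArea(c)>80:
            e=cv2.fitEllipse(c); u=np.array(e[0])+[225,85]; print(name,u,e[1],onz(K,T,u,.119),"diam",np.mean(e[1])*(T[2,3]-.119)/K[0,0])
E
```

```text
322.49253148303535 [0.4811 0.1547 0.3723]
dark [260.1709 118.0963] (30.79185676574707, 32.63741683959961) [0.4839 0.1387 0.119 ] diam 0.02490814379263771
dark [260.3404 118.6217] (27.42679786682129, 27.963823318481445) [0.4841 0.1383 0.119 ] diam 0.0217514324037718
bright [260.5 118.5] (25.183731079101562, 25.383899688720703) [0.4842 0.1384 0.119 ] diam 0.019857484515032442
bright [260.4078 118.648 ] (21.135679244995117, 22.0753173828125) [0.4841 0.1383 0.119 ] diam 0.016968595984960005
bright [262.  119.5] (81.29955291748047, 87.95758056640625) [0.4854 0.1378 0.119 ] diam 0.06646585683729087
bright [258.1369 122.1687] (33.286865234375, 47.14777374267578) [0.4826 0.1356 0.119 ] diam 0.03158600815791783
bright [260.0786 112.1932] (31.861330032348633, 33.09576416015625) [0.4836 0.1432 0.119 ] diam 0.025508106124085262
```

View pics/s2.png

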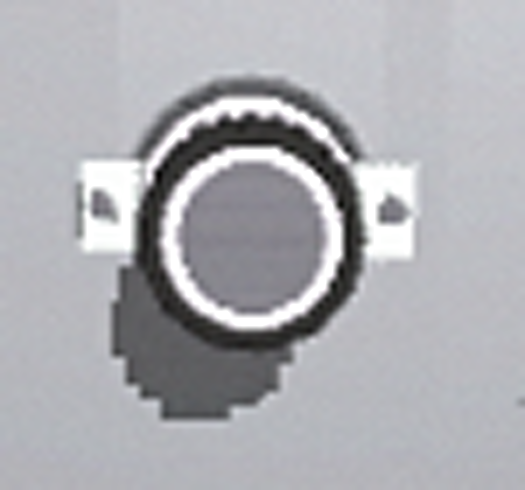

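The lens rim ring and the eyepiece outline are concentric at (0.4841, 0.1383), which agrees with the two-view result. Now I go above it and come down.

```bash
python3 steer.py '[{"pos":[0.026,0.0012,0]},{"pos":[0.0253,0.0012,0]},{"pos":[0,0,0.03]},{"pos":[0,0,0.03]},{}]'|head -4
python3 steer.py '[{"pos":[0,0,0.03]},{"pos":[0,0,0.03]},{"pos":[0,0,0.02]},{"pos":[0,0,0.013]},{}]'
```

```text
clock: 3.45
position: [0.48, 0.139, 0.1885]
ee_rot: [-0.003, 0.684, 0.73, -0.004]
contact_force: [-1.2, -0.8, -0.1]
clock: 3.87
position: [0.4826, 0.1387, 0.0987]
ee_rot: [-0.001, 0.684, 0.729, -0.002]
contact_force: [-0.3, -0.2, 0.4]
width: 0.0551
gripper_force: 0.0
```

```bash
python3 steer.py '[{},{},{},{},{}]' 0.0 60
python3 steer.py '[{},{},{},{},{}]'
```

```text
clock: 4.28
position: [0.4846, 0.1394, 0.1021]
ee_rot: [0.001, 0.684, 0.73, 0.001]
contact_force: [-1.5, -0.6, 6.2]
width: 0.0245
gripper_force: 58.7
clock: 4.7
position: [0.4847, 0.1394, 0.1021]
ee_rot: [0.001, 0.684, 0.73, 0.001]
contact_force: [-1.2, -0.2, 5.9]
width: 0.0247
gripper_force: 58.7
```

Gripped, at 24.6 mm wide. Now I draw it up slowly with swings.

```bash
f(){ grep -E "position|force:"|head -2|tr '\n' ' '; echo; }
python3 steer.py '[{"pos":[0,0,-0.0005],"yaw":0.1},{"pos":[0,0,-0.0005],"yaw":0.1}]'|f
python3 steer.py '[{"pos":[0,0,-0.0005],"yaw":-0.1},{"pos":[0,0,-0.0005],"yaw":-0.1},{"pos":[0,0,-0.0005],"yaw":-0.1},{"pos":[0,0,-0.0005],"yaw":-0.1}]'|f
python3 steer.py '[{"pos":[0,0,-0.0005],"yaw":0.1},{"pos":[0,0,-0.0005],"yaw":0.1},{"pos":[0,0,-0.0005],"yaw":0.1},{"pos":[0,0,-0.0005],"yaw":0.1}]'|f
python3 steer.py '[{"pos":[0,0,-0.0005],"yaw":-0.1},{"pos":[0,0,-0.0005],"yaw":-0.1},{"pos":[0,0,-0.0005],"yaw":-0.1},{"pos":[0,0,-0.0005],"yaw":-0.1}]'|f
python3 steer.py '[{"pos":[0,0,-0.0005],"yaw":0.1},{"pos":[0,0,-0.0005],"yaw":0.1},{"pos":[0,0,-0.0005],"yaw":0.1},{"pos":[0,0,-0.0005],"yaw":0.1}]'
```

```text
position: [0.4843, 0.1396, 0.1022] contact_force: [-0.3, -0.6, -1.4] 
position: [0.4842, 0.1393, 0.1038] contact_force: [-0.0, -0.6, -1.7] 
position: [0.4843, 0.1394, 0.1058] contact_force: [0.0, -0.2, -0.7] 
position: [0.4842, 0.1394, 0.1078] contact_force: [1.3, 1.2, -0.1] 
clock: 6.2
position: [0.4844, 0.1394, 0.1098]
ee_rot: [0.0, 0.755, 0.656, 0.001]
contact_force: [0.9, -0.5, -3.4]
width: 0.0248
gripper_force: 59.3
```

```bash
f(){ grep -E "position|force:"|head -2|tr '\n' ' '; echo; }
python3 steer.py '[{"pos":[0,0,-0.0005],"yaw":-0.1},{"pos":[0,0,-0.0005],"yaw":-0.1},{"pos":[0,0,-0.0005],"yaw":-0.1},{"pos":[0,0,-0.0005],"yaw":-0.1}]'|f
python3 steer.py '[{"pos":[0,0,-0.0005],"yaw":0.1},{"pos":[0,0,-0.0005],"yaw":0.1},{"pos":[0,0,-0.0005],"yaw":0.1},{"pos":[0,0,-0.0005],"yaw":0.1}]'|f
python3 steer.py '[{"pos":[0,0,-0.0005],"yaw":-0.1},{"pos":[0,0,-0.0005],"yaw":-0.1},{"pos":[0,0,-0.0005],"yaw":-0.1},{"pos":[0,0,-0.0005],"yaw":-0.1}]'|f
python3 steer.py '[{"pos":[0,0,-0.0005],"yaw":0.1},{"pos":[0,0,-0.0005],"yaw":0.1},{"pos":[0,0,-0.0005],"yaw":0.1},{"pos":[0,0,-0.0005],"yaw":0.1}]'|f
python3 - <<'E'
from rig import manip, get_image
import cv2
a=get_image("scene")["img"][:,:,::-1]; b=get_image("side")["img"][:,:,::-1]
z=lambda i:cv2.resize(i,(400,480),interpolation=cv2.INTER_CUBIC)
cv2.imwrite("pics/lift.png",cv2.hconcat([z(a[175:295,135:235]),z(b[165:285,190:290])]))
E
```

```text
position: [0.4842, 0.1392, 0.1117] contact_force: [0.8, -0.6, 0.1] 
position: [0.4843, 0.1395, 0.1138] contact_force: [0.3, -0.6, -4.3] 
position: [0.4842, 0.1392, 0.1158] contact_force: [-0.9, -0.3, -2.3] 
position: [0.4843, 0.1394, 0.1177] contact_force: [1.2, 1.5, -3.7]
```

View pics/lift.png

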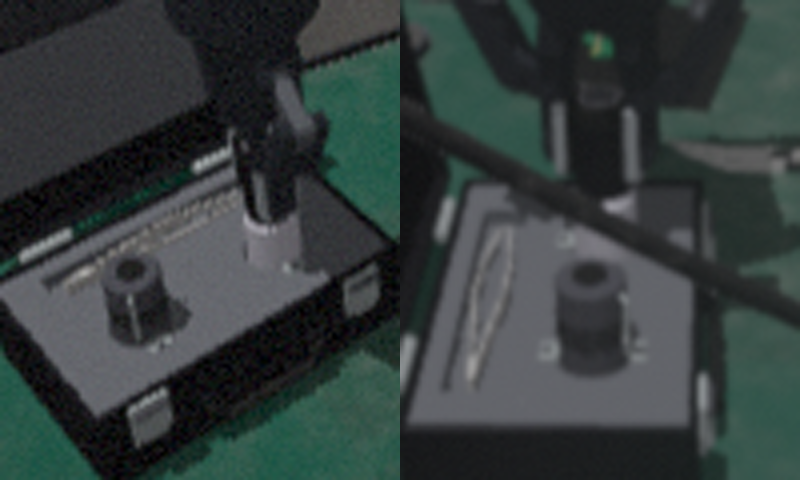

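The aluminium barrel is rising (left panel, (272,240)) and the case lies flat. I continue in the same way.

```bash
f(){ grep -E "position|force:"|head -2|tr '\n' ' '; echo; }
python3 steer.py '[{"pos":[0,0,-0.0005],"yaw":-0.1},{"pos":[0,0,-0.0005],"yaw":-0.1},{"pos":[0,0,-0.0005],"yaw":-0.1},{"pos":[0,0,-0.0005],"yaw":-0.1}]'|f
python3 steer.py '[{"pos":[0,0,-0.0005],"yaw":0.1},{"pos":[0,0,-0.0005],"yaw":0.1},{"pos":[0,0,-0.0005],"yaw":0.1},{"pos":[0,0,-0.0005],"yaw":0.1}]'|f
python3 steer.py '[{"pos":[0,0,-0.0005],"yaw":-0.1},{"pos":[0,0,-0.0005],"yaw":-0.1},{"pos":[0,0,-0.0005],"yaw":-0.1},{"pos":[0,0,-0.0005],"yaw":-0.1}]'|f
python3 steer.py '[{"pos":[0,0,-0.0005],"yaw":0.1},{"pos":[0,0,-0.0005],"yaw":0.1},{"pos":[0,0,-0.0005],"yaw":0.1},{"pos":[0,0,-0.0005],"yaw":0.1}]'|f
python3 steer.py '[{"pos":[0,0,-0.0005],"yaw":-0.1},{"pos":[0,0,-0.0005],"yaw":-0.1},{"pos":[0,0,-0.0005],"yaw":-0.1},{"pos":[0,0,-0.0005],"yaw":-0.1}]'|f
python3 steer.py '[{"pos":[0,0,-0.0005],"yaw":0.1},{"pos":[0,0,-0.0005],"yaw":0.1},{"pos":[0,0,-0.0005],"yaw":0.1},{"pos":[0,0,-0.0005],"yaw":0.1}]'|f
python3 steer.py '[{"pos":[0,0,-0.0005],"yaw":-0.1},{"pos":[0,0,-0.0005],"yaw":-0.1},{"pos":[0,0,-0.0005],"yaw":-0.1},{"pos":[0,0,-0.0005],"yaw":-0.1}]'|f
python3 steer.py '[{"pos":[0,0,-0.0005],"yaw":0.1},{"pos":[0,0,-0.0005],"yaw":0.1},{"pos":[0,0,-0.0005],"yaw":0.1},{"pos":[0,0,-0.0005],"yaw":0.1}]'|f
python3 steer.py '[{"pos":[0,0,-0.0005],"yaw":-0.1},{"pos":[0,0,-0.0005],"yaw":-0.1},{"pos":[0,0,-0.0005],"yaw":-0.1},{"pos":[0,0,-0.0005],"yaw":-0.1}]'|f
python3 steer.py '[{"pos":[0,0,-0.0005],"yaw":0.1},{"pos":[0,0,-0.0005],"yaw":0.1},{"pos":[0,0,-0.0005],"yaw":0.1},{"pos":[0,0,-0.0005],"yaw":0.1}]'|f
```

```text
position: [0.4841, 0.1393, 0.1194] contact_force: [0.5, 0.4, -2.9] 
position: [0.4842, 0.1392, 0.1213] contact_force: [1.2, -1.2, -5.0] 
position: [0.484, 0.1396, 0.1231] contact_force: [1.1, 0.2, -4.7] 
position: [0.4842, 0.139, 0.1251] contact_force: [1.0, -1.0, -5.8] 
position: [0.484, 0.1396, 0.1271] contact_force: [-0.1, 0.6, -5.4] 
position: [0.4842, 0.1391, 0.1292] contact_force: [1.0, -0.5, -4.8] 
position: [0.484, 0.1395, 0.1312] contact_force: [1.0, 0.8, -5.1] 
position: [0.4842, 0.1391, 0.1332] contact_force: [1.0, -0.5, -4.6] 
position: [0.484, 0.1395, 0.1352] contact_force: [0.7, 0.7, -4.8] 
position: [0.4842, 0.1391, 0.1373] contact_force: [1.0, -0.9, -4.8]
```

```bash
f(){ grep -E "position|force:"|head -2|tr '\n' ' '; echo; }
python3 steer.py '[{"pos":[0,0,-0.0005],"yaw":-0.1},{"pos":[0,0,-0.0005],"yaw":-0.1},{"pos":[0,0,-0.0005],"yaw":-0.1},{"pos":[0,0,-0.0005],"yaw":-0.1}]'|f
python3 steer.py '[{"pos":[0,0,-0.0005],"yaw":0.1},{"pos":[0,0,-0.0005],"yaw":0.1},{"pos":[0,0,-0.0005],"yaw":0.1},{"pos":[0,0,-0.0005],"yaw":0.1}]'|f
python3 steer.py '[{"pos":[0,0,-0.0005],"yaw":-0.1},{"pos":[0,0,-0.0005],"yaw":-0.1},{"pos":[0,0,-0.0005],"yaw":-0.1},{"pos":[0,0,-0.0005],"yaw":-0.1}]'|f
python3 steer.py '[{"pos":[0,0,-0.0005],"yaw":0.1},{"pos":[0,0,-0.0005],"yaw":0.1},{"pos":[0,0,-0.0005],"yaw":0.1},{"pos":[0,0,-0.0005],"yaw":0.1}]'|f
python3 steer.py '[{"pos":[0,0,-0.0005],"yaw":-0.1},{"pos":[0,0,-0.0005],"yaw":-0.1},{"pos":[0,0,-0.0005],"yaw":-0.1},{"pos":[0,0,-0.0005],"yaw":-0.1}]'|f
python3 steer.py '[{"pos":[0,0,-0.0005],"yaw":0.1},{"pos":[0,0,-0.0005],"yaw":0.1},{"pos":[0,0,-0.0005],"yaw":0.1},{"pos":[0,0,-0.0005],"yaw":0.1}]'|f
python3 steer.py '[{"pos":[0,0,-0.0005],"yaw":-0.1},{"pos":[0,0,-0.0005],"yaw":-0.1},{"pos":[0,0,-0.0005],"yaw":-0.1},{"pos":[0,0,-0.0005],"yaw":-0.1}]'|f
python3 steer.py '[{"pos":[0,0,-0.0005],"yaw":0.1},{"pos":[0,0,-0.0005],"yaw":0.1},{"pos":[0,0,-0.0005],"yaw":0.1},{"pos":[0,0,-0.0005],"yaw":0.1}]'|f
python3 steer.py '[{"pos":[0,0,-0.0005],"yaw":-0.1},{"pos":[0,0,-0.0005],"yaw":-0.1},{"pos":[0,0,-0.0005],"yaw":-0.1},{"pos":[0,0,-0.0005],"yaw":-0.1}]'|f
python3 steer.py '[{"pos":[0,0,-0.0005],"yaw":0.1},{"pos":[0,0,-0.0005],"yaw":0.1},{},{}]'
```

```text
position: [0.484, 0.1394, 0.1392] contact_force: [1.1, 1.1, -4.6] 
position: [0.4842, 0.1392, 0.1412] contact_force: [0.5, -0.6, -4.2] 
position: [0.484, 0.1394, 0.1432] contact_force: [0.4, -0.6, -4.7] 
position: [0.4842, 0.1392, 0.1453] contact_force: [1.1, -0.2, -4.7] 
position: [0.4841, 0.1394, 0.1473] contact_force: [1.0, 0.2, -3.9] 
position: [0.4837, 0.1393, 0.1495] contact_force: [-0.0, -0.0, -0.9] 
position: [0.484, 0.1393, 0.1517] contact_force: [-0.1, -0.3, -0.7] 
position: [0.484, 0.1393, 0.1537] contact_force: [0.1, -0.3, -1.3] 
position: [0.484, 0.1394, 0.1557] contact_force: [-0.1, -0.0, -1.1] 
clock: 14.3
position: [0.484, 0.1393, 0.1566]
ee_rot: [0.0, 0.682, 0.731, 0.0]
contact_force: [0.0, 0.8, -2.4]
width: 0.0247
gripper_force: 60.2
```

The pull dropped to the microscope's weight at TCP z 0.148, so it is free. I raise it further and carry it over to the board.

```bash
f(){ grep -E "position|force:|width"|tr '\n' ' '; echo; }
python3 steer.py '[{"pos":[0,0,-0.008]},{"pos":[0,0,-0.012]},{"pos":[0,0,-0.012]},{"pos":[0,0,-0.006]},{}]'|f
python3 steer.py '[{"pos":[-0.01,0,0]},{"pos":[-0.02,0,0]},{"pos":[-0.025,0.0003,0]},{"pos":[-0.025,0.0003,0]},{"pos":[-0.025,0.0003,0]}]'|f
python3 steer.py '[{"pos":[-0.025,0.0003,0]},{"pos":[-0.025,0.0003,0]},{"pos":[-0.025,0.0003,0]},{"pos":[-0.025,0.0003,0]},{"pos":[-0.025,0.0003,0]}]'|f
python3 steer.py '[{"pos":[-0.025,0.0003,0]},{"pos":[-0.025,0.0003,0]},{"pos":[-0.025,0.0002,0]},{"pos":[-0.015,0,0]},{"pos":[-0.01,0,0]}]'|f
python3 steer.py '[{},{},{}]'|f
python3 - <<'E'
from rig import manip, get_image
print(manip.get_state()["clock"],manip.get_state()["position"],manip.get_state()["ee_rot"])
E
python3 w.py w3 >/dev/null
```

```text
position: [0.4851, 0.1395, 0.1962] contact_force: [-0.5, -0.1, -1.8] width: 0.0248 gripper_force: 60.1 
position: [0.4909, 0.0331, 0.1935] contact_force: [-0.0, 0.4, -1.6] width: 0.0246 gripper_force: 60.1 
position: [0.5003, -0.0918, 0.1935] contact_force: [0.1, 0.8, -0.8] width: 0.0245 gripper_force: 60.1 
position: [0.508, -0.1918, 0.1935] contact_force: [0.2, -0.0, -2.1] width: 0.0249 gripper_force: 60.1 
position: [0.5081, -0.1885, 0.194] contact_force: [-0.3, 0.0, -2.1] width: 0.0246 gripper_force: 60.1 
16.2167 [ 0.50810868 -0.18851557  0.19403794] [-7.46779120e-04  6.83503885e-01  7.29946470e-01  1.82043854e-04]
```

```bash
f(){ grep -E "position|force:|width"|tr '\n' ' '; echo; }
python3 steer.py '[{"pos":[-0.0016,0.0019,0.01]},{"pos":[0,0,0.015]},{"pos":[0,0,0.015]},{"pos":[0,0,0.015]},{"pos":[0,0,0.01]}]'|f
python3 steer.py '[{"pos":[0,0,0.01]},{"pos":[0,0,0.005]},{},{}]'|f
python3 - <<'E'
from rig import manip, get_image
import cv2
a=get_image("scene")["img"][:,:,::-1]; b=get_image("side")["img"][:,:,::-1]
z=lambda i:cv2.resize(i,(400,480),interpolation=cv2.INTER_CUBIC)
cv2.imwrite("pics/low.png",cv2.hconcat([z(a[135:219,265:335]),z(b[120:204,210:280])]))
E
```

```text
position: [0.5098, -0.1899, 0.1274] contact_force: [-0.6, -1.0, -0.8] width: 0.0244 gripper_force: 60.1 
position: [0.5108, -0.1912, 0.1144] contact_force: [0.1, -0.1, -1.2] width: 0.0248 gripper_force: 60.1
```

View pics/low.png

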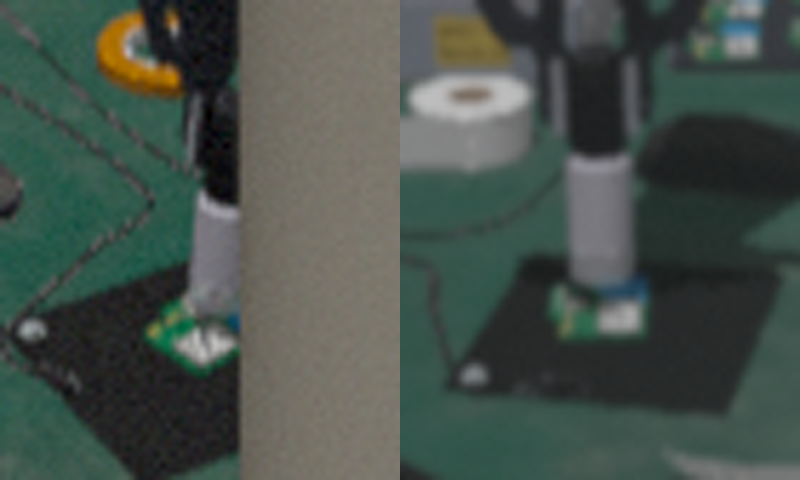

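```bash
python3 - <<'E'
from h import *
D=np.load("pics/side0.npz");K,T=D["camera_matrix"],D["T"];Ti=np.linalg.inv(T)
for p in [(.510,-.1908,.007),(.5131,-.1906,.007),(.510,-.1755,.0213),(.510,-.1908,.0213),(.510,-.1755,.0793),(.495,-.19,.05),(.525,-.19,.05)]:
    q=K@(Ti@[*p,1])[:3]; q=q[:2]/q[2]; print(p,400+(q[0]-210)*400/70,(q[1]-120)*480/84)
E
python3 steer.py '[{"pos":[0,0.0,0.002]},{"pos":[0,0,0.002]},{"pos":[0,0,0.002]},{"pos":[0,0,0.002]},{}]'|tail -5
```

```text
(0.51, -0.1908, 0.007) 601.9186551304608 300.20251962336613
(0.5131, -0.1906, 0.007) 595.3859557851566 300.26930414362675
(0.51, -0.1755, 0.0213) 597.8222630554967 286.8739586949942
(0.51, -0.1908, 0.0213) 601.0550351768957 272.9176913712052
(0.51, -0.1755, 0.0793) 594.0611295970256 171.26140564703698
(0.495, -0.19, 0.05) 631.2144201013958 218.23207966438886
(0.525, -0.19, 0.05) 567.096480421804 217.278180294123
position: [0.5102, -0.1911, 0.1059]
ee_rot: [-0.0, 0.684, 0.73, -0.0]
contact_force: [-0.4, 0.2, -0.6]
width: 0.0246
gripper_force: 60.1
```

The projected outline matches what I saw (barrel edges at 567–631, foot edge at row 287). I lower gently to contact.

```bash
f(){ grep -E "position|force:"|head -2|tr '\n' ' '; echo; }
python3 steer.py '[{"pos":[0,0,0.001]},{"pos":[0,0,0.001]},{"pos":[0,0,0.001]},{},{}]'|f
python3 steer.py '[{"pos":[0,0,0.0008]},{},{}]'|f
python3 steer.py '[{"pos":[0,0,0.0008]},{},{}]'|f
python3 steer.py '[{"pos":[0,0,0.0008]},{},{}]'|f
```

```text
position: [0.5105, -0.1912, 0.1032] contact_force: [0.3, -0.5, -0.5] 
position: [0.5105, -0.1912, 0.1025] contact_force: [-0.6, -0.1, -1.2] 
position: [0.5105, -0.1912, 0.1017] contact_force: [-0.6, 0.4, -1.9] 
position: [0.5105, -0.1912, 0.1009] contact_force: [-0.2, 0.3, -1.8]
```

```bash
f(){ grep -E "position|force:"|head -2|tr '\n' ' '; echo; }
python3 steer.py '[{"pos":[0,0,0.0006]},{},{}]'|f
python3 steer.py '[{"pos":[0,0,0.0006]},{},{}]'|f
python3 steer.py '[{"pos":[0,0,0.0006]},{},{}]'|f
```

```text
position: [0.5105, -0.1912, 0.1003] contact_force: [-0.5, -0.2, -0.7] 
position: [0.5106, -0.1913, 0.1001] contact_force: [-1.1, 0.6, 2.7] 
position: [0.5106, -0.1914, 0.1001] contact_force: [-3.1, -0.1, 7.6]
```

Contact at TCP z 0.100, as expected. I ease the grip and open.

```bash
f(){ grep -E "position|force:|width"|tr '\n' ' '; echo; }
python3 steer.py '[{"pos":[0,0,-0.0004]},{},{}]' - 20|f
python3 steer.py '[{},{},{},{},{}]' 0.045|f
python3 steer.py '[{},{}]' 0.055|f
python3 steer.py '[{"pos":[0,0,-0.005]},{"pos":[0,0,-0.01]},{"pos":[0,0,-0.015]},{"pos":[0,0,-0.02]},{"pos":[0,0,-0.02]}]'|f
python3 steer.py '[{"pos":[0,0,-0.02]},{"pos":[0,0,-0.02]},{"pos":[0,0,-0.02]},{"pos":[0,0,-0.02]},{"pos":[0,0,-0.02]}]'|f
python3 steer.py '[{"pos":[-0.02,0,0]},{"pos":[-0.02,0,0]},{"pos":[-0.02,0,0]},{},{}]'|f
python3 w.py w4
python3 - <<'E'
from h import *
d=np.load("pics/w4.npz");K,T,im=d["K"],d["T"],d["img"]
Ti=np.linalg.inv(T)
def pr(p):
    q=K@(Ti@[*p,1])[:3]; return q[:2]/q[2]
u=pr((.5105,-.191,.117)).astype(int); print("expect",u)
x0,y0=max(u[0]-30,0),max(u[1]-30,0); sub=im[y0:y0+60,x0:x0+60]; v=sub.max(2)
for c in cv2.findContours((v>150).astype(np.uint8),cv2.RETR_CCOMP,cv2.CHAIN_APPROX_NONE)[0]:
    if cv2.contourArea(c)>80:
        e=cv2.fitEllipse(c); q=np.array(e[0])+[x0,y0]; print(q,e[1],onz(K,T,q,.117),np.mean(e[1])*(T[2,3]-.117)/K[0,0])
E
```

```text
position: [0.5106, -0.1913, 0.1001] contact_force: [-2.3, 0.7, 6.9] width: 0.0245 gripper_force: 60.9 
position: [0.5105, -0.1912, 0.0992] contact_force: [-0.3, 1.0, 0.4] width: 0.0448 gripper_force: 0.0 
position: [0.5105, -0.1912, 0.0994] contact_force: [0.1, 0.1, -0.3] width: 0.0551 gripper_force: 0.0 
position: [0.5104, -0.1912, 0.1709] contact_force: [0.5, -0.4, -0.0] width: 0.0552 gripper_force: 0.0 
position: [0.5104, -0.1912, 0.2717] contact_force: [0.4, 0.4, 0.0] width: 0.055 gripper_force: 0.0 
position: [0.5144, -0.2517, 0.2702] contact_force: [-0.9, 0.8, 0.8] width: 0.0547 gripper_force: 0.0 
[ 0.5144 -0.2517  0.2702] [0.0003 0.6843 0.7292 0.0002] [-0.5767  0.2632  1.4809  0.0003  1.3969 -0.6402] 
 [[-0.0001 -0.9631 -0.269   0.0678]
 [ 1.      0.0002 -0.001   0.0004]
 [ 0.001  -0.269   0.9631 -0.1191]
 [ 0.      0.      0.      1.    ]]
expect [257 105]
[256.94402885 106.85639954] (22.589662551879883, 23.25942611694336) [ 0.51049687 -0.19226138  0.117     ] 0.019354519013232742
[256.80408859 106.87276077] (21.567678451538086, 22.01102066040039) [ 0.51038317 -0.19228165  0.117     ] 0.018396107425958347
[248.90539932  87.82064247] (18.582500457763672, 23.200809478759766) [ 0.50307772 -0.17777242  0.117     ] 0.017638210269425518
```

The lens ring is at (0.5104, -0.1923), upright and about 1.5 mm from the target. One last check that the board has not moved.

```bash
python3 - <<'E'
from h import *
d=np.load("pics/w4.npz");K,T,im=d["K"],d["T"],d["img"]
Ti=np.linalg.inv(T); q=K@(Ti@[.5131,-.1906,.007,1])[:3]; u=(q[:2]/q[2]).astype(int)
x0,y0=u[0]-45,u[1]-40; sub=im[y0:y0+80,x0:x0+90].astype(int)
m=((sub[...,1]>sub[...,0]+40)&(sub[...,1]>100)).astype(np.uint8)
n,l,st,_=cv2.connectedComponentsWithStats(m); print(u,st[1:].tolist())
ys,xs=np.nonzero(m)
p=np.array([onz(K,T,(x+x0,y+y0),.007)[:2] for x,y in zip(xs,ys)])
k=(abs(p-[.5131,-.1906])<.045).all(1); p=p[k]
r=cv2.minAreaRect((p*1000).astype(np.float32)); print(r)
E
```

```text
[259 102] [[26, 13, 35, 34, 291], [58, 18, 2, 1, 2], [58, 22, 2, 1, 2], [46, 31, 19, 37, 155], [26, 48, 1, 3, 3]]
((512.7024536132812, -190.68707275390625), (44.107723236083984, 59.93579864501953), 3.629760503768921)
```

The board's centre is at (0.5127, -0.1907), so it has not moved. I hand the job in.

```bash
python3 -c "
from rig import manip, get_image
print(manip.get_state()['clock'],manip.sign_off())"
```

```text
the job is handed in; nothing more can be done
21.5833 None
```

The microscope stands upright on the circuit board, measured about 1.5 mm from the middle, with the board unmoved; the case was flat and the lamp in its cutout when last seen mid-pull, and I handed the job in at 21.6 s (it returned no verdict).

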